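# Fit a capacitor bank from biggest to smallest

## Task

Fit the four round capacitor cans into the four round mounting cups, each into the cup of its own rank in size: the biggest can in the biggest cup and so on down to the smallest. Work in that order, letting go of each can before taking the next, and stand each one upright on the floor of its cup without dropping it. Leave the transformer and the heat sink that stand among the cans where they are.

Things in the scene. Friction and masses are not known exactly. Their poses are not given: they have to be found in the camera images.
- can_56_center (a point): the biggest capacitor: a plain upright round can, 56 mm in diameter and 85 mm tall, about 260 g, black sleeve, bare aluminium top with two small brass terminals standing 3.5 mm above it. The point is the can's centre, half-way up; z is up along the can. Loose, stands on the bench.
- cup_56: the biggest mounting cup, fixed to the bench: square dark grey plastic plate of side 92 mm and 4 mm thick (the cup's floor is its top), with a round white plastic wall on it, 72 mm inside diameter, 4 mm thick, its rim 16 mm above the bench. Takes the 56 mm can. Origin on the bench under the cup's centre, z up.
- can_46_center (a point): the second biggest capacitor: a plain upright round can, 46 mm in diameter and 75 mm tall, about 160 g, black sleeve, bare aluminium top with two small brass terminals standing 3.5 mm above it. The point is the can's centre, half-way up; z is up along the can. Loose, stands on the bench.
- cup_46: the second biggest mounting cup, fixed to the bench: square dark grey plastic plate of side 82 mm and 4 mm thick (the cup's floor is its top), with a round white plastic wall on it, 62 mm inside diameter, 4 mm thick, its rim 16 mm above the bench. Takes the 46 mm can. Origin on the bench under the cup's centre, z up.
- can_36_center (a point): the third biggest capacitor: a plain upright round can, 36 mm in diameter and 65 mm tall, about 90 g, black sleeve, bare aluminium top with two small brass terminals standing 3.5 mm above it. The point is the can's centre, half-way up; z is up along the can. Loose, stands on the bench.
- cup_36: the third biggest mounting cup, fixed to the bench: square dark grey plastic plate of side 72 mm and 4 mm thick (the cup's floor is its top), with a round white plastic wall on it, 52 mm inside diameter, 4 mm thick, its rim 16 mm above the bench. Takes the 36 mm can. Origin on the bench under the cup's centre, z up.
- can_26_center (a point): the smallest capacitor: a plain upright round can, 26 mm in diameter and 55 mm tall, about 45 g, black sleeve, bare aluminium top with two small brass terminals standing 3.5 mm above it. The point is the can's centre, half-way up; z is up along the can. Loose, stands on the bench.
- cup_26: the smallest mounting cup, fixed to the bench: square dark grey plastic plate of side 62 mm and 4 mm thick (the cup's floor is its top), with a round white plastic wall on it, 42 mm inside diameter, 4 mm thick, its rim 16 mm above the bench. Takes the 26 mm can. Origin on the bench under the cup's centre, z up.
- transformer_center (a point): bystander: a small mains transformer, dark steel core 66 x 26 x 55 mm (its x, y, z) with a copper winding 50 mm wide in y, 550 g, loose on the bench among the cans; the point is its centre, half-way up
- heatsink_center (a point): bystander: a finned bare aluminium heat sink, 60 x 50 x 32 mm (its x, y, z), fins up, 140 g, loose on the bench among the cans; the point is its centre, half-way up

How it is judged (in metres and radians):
On the way, in this order (a step that is already met when the one before it is completed fails the run):
1. the biggest can stands in the biggest cup, let go (horizontal distance between can_56_center and cup_56 below 0.011 m and z of can_56_center in the frame of cup_56 between 0.0425 and 0.0505 m and angle between can_56_center's own z axis and vertical below 0.1 rad and contact force between the fingers and can_56 below 0.1 N), for 0.2 s.
2. the second biggest can stands in the second biggest cup, let go (horizontal distance between can_46_center and cup_46 below 0.011 m and z of can_46_center in the frame of cup_46 between 0.0375 and 0.0455 m and angle between can_46_center's own z axis and vertical below 0.1 rad and contact force between the fingers and can_46 below 0.1 N), for 0.2 s.
3. the third biggest can stands in the third biggest cup, let go (horizontal distance between can_36_center and cup_36 below 0.011 m and z of can_36_center in the frame of cup_36 between 0.0325 and 0.0405 m and angle between can_36_center's own z axis and vertical below 0.1 rad and contact force between the fingers and can_36 below 0.1 N), for 0.2 s.
4. the smallest can stands in the smallest cup, let go (horizontal distance between can_26_center and cup_26 below 0.011 m and z of can_26_center in the frame of cup_26 between 0.0275 and 0.0355 m and angle between can_26_center's own z axis and vertical below 0.1 rad and contact force between the fingers and can_26 below 0.1 N), for 0.2 s.
At the end, for the whole second after the job is handed in: Every can stands upright (within 0.1 rad) on the floor of the cup of its own size, its centre within 11 mm of the cup's centre horizontally and within 4 mm of its seated height, let go and at rest (under 0.02 m/s) (all of step 1 and all of step 2 and all of step 3 and all of step 4 and linear speed of each of can_56, can_46, can_36, can_26 below 0.02 m/s); the robot touches nothing.
It fails at once if a can is dropped (falls freely by about 20 mm or more) ((contact force between can_56 and anything else below 0.001 N and linear speed of can_56 above 0.6 m/s) or (contact force between can_46 and anything else below 0.001 N and linear speed of can_46 above 0.6 m/s) or (contact force between can_36 and anything else below 0.001 N and linear speed of can_36 above 0.6 m/s) or (contact force between can_26 and anything else below 0.001 N and linear speed of can_26 above 0.6 m/s)).
It fails at once if the transformer is moved by more than 15 mm (distance of transformer_center from where it was at the start of the episode above 0.015 m).
It fails at once if the heat sink is moved by more than 15 mm (distance of heatsink_center from where it was at the start of the episode above 0.015 m).
It also fails if it takes over 96 s, if anything falls off the work surface, if the arm or the gripper's body presses on something with over 40 N, if the wrist force passes 120 N, or if a joint passes its speed limit or range.

## Robot

A 6-joint arm with a two-finger parallel gripper is mounted at the origin on the work surface. World frame = base frame: x ahead of the robot, y to its left, z up, the work surface at z = 0. Lengths are in m, angles in degrees, forces in N, time in s.
With the tool pointing down it reaches from about 0.4 to 0.825 m from the base axis. Payload 7 kg.
Tool frame: the origin (TCP) lies midway between the tips of the shut fingers; the grasp point (between the pads) lies 19 mm behind it (ctrl.grip_point_offset is the distance from the TCP to the grasp point, in m); x points along the fingers, y is the direction in which the jaws open and shut, and the axes are right-handed (so a half turn about x gives the same grasp; the last joint's range is limited). The gripper opens to 88 mm and grips with 3 to 60 N. Pads are 19 mm wide; open, the fingers measure 130 mm over their backs; the gripper's body (78 mm by 193 mm) begins 47 mm behind the grasp point.
Start: joints at [90.648, 20.546, 0.682, 0, -70.136, -16.507], TCP at [0.184, 0.649, 0.206] pointing down, gripper open.
Joint ranges: [-176.03, 176.03], [-82.01, 121.73], [-58.28, 71.71], [-173.87, 95.51], [-174.79, -0.11], [-173.66, 173.66]. Speed limits (degrees/s): [136.94, 136.94, 172.46, 180, 180, 180].

## Interface

Orientations are given as [roll, pitch, yaw] about the fixed x, y, z axes, in that order (R = Rz(yaw) Ry(pitch) Rx(roll)).
In Python, from plant import ctrl gives the robot as it stands.
- The arm moves only by the tool drive_tool, never from a script. Its argument "plan" is a list of rows, each a list of 3 entries, a list of its own where there are three numbers: the shift along the tool's x, y, z in m, then the turn, a rotation vector about the tool's x, y, z in degrees, then the opening, from 0 (shut) to 1 (fully open). In form: [[[dx, dy, dz], [wx, wy, wz], grip], ...]. A call has 1 to 20 rows; each row is the pose to reach, as a shift and turn from the pose measured when the call began, along the tool's axes at that moment; what a row does not reach only later rows make up. A row lasts 1/12 s, in which the tool goes at most 41.7 mm and 7.16 degrees, less where a joint would pass 70% of its speed; a pose out of reach is approached as far as the arm can. A call with a gripper value outside its range is refused whole. The fingers move at their own pace and stop on an object; the grip force is fixed at half the most. Time passes only in rows, so rows that repeat a pose let the fingers close. It gives the time, the measured TCP pose, the force and the opening at its end, in the units of the state.
- ctrl.get_obs(): the state, without advancing time (a new reading comes with each control period).
- ctrl.snapshot(name): name is "scene" or "side" or "wrist"; returns the picture (384x512x3 uint8, blue, green, red); there is no depth.
- ctrl.get_calibration(name): a dict with "fx", "fy", "cx", "cy" (pixels), "R" (3x3) and "t" (3): a world point X has camera coordinates R X + t. Camera axes: x right, y down, z forward; pixel columns grow to the right and rows downward; lengths in m; the calibration is good to about 2 mm. A picture is of the moment at which its call begins: read the wrist's pose just before it. get_calibration takes no time and is no camera call; for the wrist camera it gives the pose at the moment of the call.
- ctrl.close_job(): hands the job in, once; it reports no verdict.
Trained networks look in the newest picture that a camera, given by its name, has taken for a name from the list of things; names that differ only in an ending like _2 or _b are one class to them, and where a whole thing is asked for, a point or a joint stands for the part that bears it (a point fixed in the world has none). Each returns a list of dicts, best first, with "confidence" (0 to 1); they miss things now and then, are a little off and sometimes report something else, mostly with a low value. They report only what shows in the picture. A call takes as long as a camera call.
- ctrl.cut_out(camera, name): "pixels" (384x512 bool, what is visible of it) and "pixel" ([column, row] in pixels, amid what is visible of it).
- ctrl.landmark_of(camera, name): "pixel" ([column, row] in pixels: a listed point, or the origin of a listed thing).
The state is a dict: "clock": time; "joint_pos": joint angles; "qvel": joint speeds; "tau": joint torques, N m; "tool_pos": TCP position; "orientation": TCP orientation; "force": force on the tool from outside, world axes, zero at the start; "moment": the same for the moment, N m; "opening": finger opening in m.
Only numpy, scipy, OpenCV 4.12 (cv2) and the standard library are available. Lean on these libraries where they do the work, as an engineer would, in place of code of your own. Each camera call takes 0.05 s, during which the arm holds its last target. There are 200 camera calls.

## Working session

There is one attempt and no reset: what is moved stays moved. The work goes in short steps, Python scripts to look and compute and a tool call to move; the robot and the scene stay as the last step left them, time stands still between calls to the robot, and variables do not carry over. Pictures are saved under pics/ and viewed, about 12 in all and at most 16, crops included, and the job is handed in when it is done.

Besides the shell and the picture viewer there is one more tool, called after "Call:" in YAML: its name, and indented under it one key for each argument. drive_tool: Moves the arm, as the interface text tells. Its arguments: {"type":"object","properties":{"plan":{"type":"array","items":{"type":"array"}}},"required":["plan"]}

```bash
ls; mkdir -p pics; python3 - <<'E'
from plant import ctrl
import cv2,numpy as np
o=ctrl.get_obs();print({k:np.round(v,3).tolist() for k,v in o.items()})
for c in("scene","side","wrist"):
    im=ctrl.snapshot(c);cv2.imwrite(f"pics/a_{c}.png",im)
    K=ctrl.get_calibration(c);print(c,round(K["fx"]),np.round(-np.array(K["R"]).T@K["t"],3))
a=[cv2.imread(f"pics/a_{c}.png") for c in("scene","side")]
cv2.imwrite("pics/a.png",cv2.resize(np.vstack(a),(800*512//682,600)) if 0 else np.vstack(a)[:, :])
E
```

```text
pics
{'clock': 0.0, 'joint_pos': [90.648, 20.592, 0.635, -0.019, -70.136, -16.504], 'qvel': [-0.045, -0.059, 0.109, 0.032, -0.017, -0.055], 'tau': [-0.0, -58.271, 29.305, 6.997, 0.007, -0.0], 'tool_pos': [0.184, 0.649, 0.205], 'orientation': [95.814, 89.905, -100.048], 'force': [-0.315, 0.126, 0.233], 'moment': [-0.033, 0.022, 0.004], 'opening': 0.087}
scene 448 [ 1.302 -0.165  0.79 ]
side 495 [ 0.517 -0.89   0.748]
wrist 277 [0.254 0.629 0.385]
```

View pics/a_scene.png

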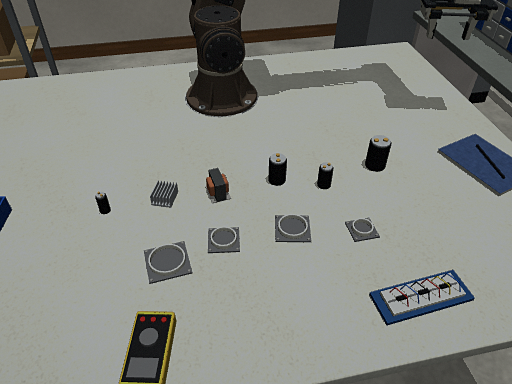

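View pics/a_side.png

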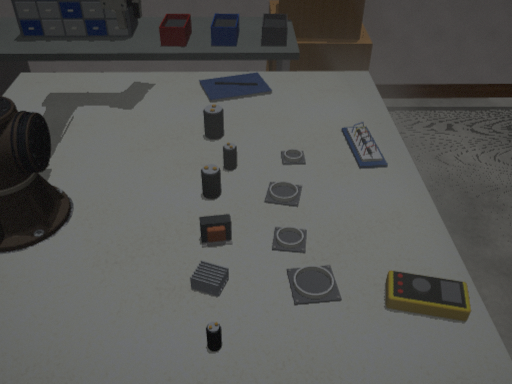

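The scene picture shows the four cans at about (378,152), (278,168), (326,175) and (102,203). The cups are at (168,260), (292,227), (224,238) and (362,229). The transformer is at (218,184) and the heat sink at (165,193). The side view agrees with this.

```bash
cat > h.py <<'E'
from plant import ctrl
import numpy as np, cv2
H={"can_56_center":.0425,"can_46_center":.0375,"can_36_center":.0325,"can_26_center":.0275,"cup_56":0,"cup_46":0,"cup_36":0,"cup_26":0,"transformer_center":.0275,"heatsink_center":.016}
def onplane(K,px,z):
    R=np.array(K["R"]);c=-R.T@np.array(K["t"])
    d=R.T@np.array([(px[0]-K["cx"])/K["fx"],(px[1]-K["cy"])/K["fy"],1])
    return c+d*(z-c[2])/d[2]
def proj(K,X):
    p=np.array(K["R"])@X+K["t"];return [K["fx"]*p[0]/p[2]+K["cx"],K["fy"]*p[1]/p[2]+K["cy"]]
E
python3 - <<'E'
from h import *
for c in("scene","side"):
    K=ctrl.get_calibration(c)
    for n,z in H.items():
        print(c,n,[(np.round(d["pixel"]).tolist(),round(d["confidence"],2),np.round(onplane(K,d["pixel"],z)[:2],3).tolist()) for d in ctrl.landmark_of(c,n)[:3]])
E
```

```text
scene can_56_center [([375.0, 153.0], 0.57, [0.44, 0.352])]
scene can_46_center [([279.0, 168.0], 0.76, [0.442, 0.083])]
scene can_36_center [([324.0, 174.0], 0.74, [0.485, 0.192])]
scene can_26_center [([161.0, 191.0], 0.71, [0.458, -0.221]), ([105.0, 202.0], 0.54, [0.47, -0.356])]
scene cup_56 [([291.0, 230.0], 0.83, [0.626, 0.069]), ([364.0, 229.0], 0.76, [0.66, 0.238]), ([223.0, 240.0], 0.73, [0.625, -0.094])]
scene cup_46 [([291.0, 230.0], 0.83, [0.626, 0.069]), ([364.0, 229.0], 0.76, [0.66, 0.238]), ([223.0, 240.0], 0.73, [0.625, -0.094])]
scene cup_36 [([291.0, 230.0], 0.83, [0.626, 0.069]), ([364.0, 229.0], 0.76, [0.66, 0.238]), ([223.0, 240.0], 0.73, [0.625, -0.094])]
scene cup_26 [([291.0, 230.0], 0.83, [0.626, 0.069]), ([364.0, 229.0], 0.76, [0.66, 0.238]), ([223.0, 240.0], 0.73, [0.625, -0.094])]
scene transformer_center [([218.0, 181.0], 0.93, [0.45, -0.078])]
scene heatsink_center [([165.0, 192.0], 0.66, [0.45, -0.214])]
side can_56_center [([212.0, 121.0], 0.65, [0.437, 0.359])]
side can_46_center [([212.0, 182.0], 0.79, [0.449, 0.073])]
side can_36_center [([233.0, 157.0], 0.9, [0.498, 0.19])]
side can_26_center [([211.0, 335.0], 0.93, [0.463, -0.361])]
side cup_56 [([289.0, 237.0], 0.96, [0.623, -0.085]), ([312.0, 283.0], 0.76, [0.658, -0.22]), ([295.0, 158.0], 0.64, [0.666, 0.229])]
side cup_46 [([289.0, 237.0], 0.96, [0.623, -0.085]), ([312.0, 283.0], 0.76, [0.658, -0.22]), ([295.0, 158.0], 0.64, [0.666, 0.229])]
side cup_36 [([289.0, 237.0], 0.96, [0.623, -0.085]), ([312.0, 283.0], 0.76, [0.658, -0.22]), ([295.0, 158.0], 0.64, [0.666, 0.229])]
side cup_26 [([289.0, 237.0], 0.96, [0.623, -0.085]), ([312.0, 283.0], 0.76, [0.658, -0.22]), ([295.0, 158.0], 0.64, [0.666, 0.229])]
side transformer_center [([216.0, 227.0], 0.67, [0.462, -0.08])]
side heatsink_center [([209.0, 276.0], 0.82, [0.452, -0.213])]
```

```bash
cat > fit.py <<'E'
from h import *
from scipy.optimize import minimize
from scipy.spatial import cKDTree
DIM={56:.085,46:.075,36:.065,26:.055}
a=np.linspace(0,2*np.pi,60,endpoint=False)
def hullpts(name,xy,yaw=0):
    s=int(name.split("_")[1]);
    if name.startswith("can"):
        return np.array([[xy[0]+s/2e3*np.cos(t),xy[1]+s/2e3*np.sin(t),z] for z in(0,DIM[s]) for t in a])
    r=(s+36)/2e3;
    P=[[xy[0]+r*2**.5*np.cos(yaw+t),xy[1]+r*2**.5*np.sin(yaw+t),z] for z in(0,.004) for t in np.pi/4*np.array([1,3,5,7])]
    w=(s+24)/2e3
    return np.array(P+[[xy[0]+w*np.cos(t),xy[1]+w*np.sin(t),.016] for t in a])
def hull(K,name,p):
    q=np.array([proj(K,X) for X in hullpts(name,p[:2],p[2])],np.float32)
    return cv2.convexHull(q)[:,0]
def iou(K,mask,name,p):
    # 4x supersampled local window
    ys,xs=np.nonzero(mask);x0,y0=xs.min()-8,ys.min()-8;w,h=xs.max()+9-x0,ys.max()+9-y0
    S=6
    m=cv2.resize(np.pad(mask.astype(np.float32),20)[y0+20:y0+20+h,x0+20:x0+20+w],None,fx=S,fy=S,interpolation=cv2.INTER_LINEAR)>.5
    r=np.zeros(m.shape,np.uint8)
    cv2.fillConvexPoly(r,np.round(((hull(K,name,p)-[x0,y0]+.5)*S-.5)*16).astype(np.int32),1,shift=4)
    return (m&(r>0)).sum()/(m|(r>0)).sum()
E
cat > m.py <<'E'
from fit import *
G={"can_56":[.44,.355],"can_46":[.446,.078],"can_36":[.49,.19],"can_26":[.467,-.358],"cup_56":[.658,-.22],"cup_46":[.626,.07],"cup_36":[.624,-.09],"cup_26":[.663,.233]}
vis=[cv2.imread(f"pics/a_{c}.png") for c in("scene","side")]
Ks=[ctrl.get_calibration(c) for c in("scene","side")]
res={}
cache={}
for n,g in G.items():
    ms=[]
    for c,K in zip(("scene","side"),Ks):
        k=(c,n[:3]) if n[:3]=="cup" else (c,n)
        if k not in cache: cache[k]=ctrl.cut_out(c,n+("_center" if n[:3]=="can" else ""))
        e=proj(K,np.array(g+[.01 if n[:3]=="cup" else DIM[int(n[4:])]/2]))
        ok=[d for d in cache[k] if np.hypot(*(np.array(d["pixel"])-e))<15]
        if ok: ms.append((c,K,max(ok,key=lambda d:d["confidence"])["pixels"]))
    best={}
    for sel in [ms]+[[m] for m in ms]:
        f=lambda p:-sum(iou(K,m,n,p) for _,K,m in sel)
        yaws=[0] if n[:3]=="can" else np.radians([-30,-15,0,15,30])
        r=min((minimize(f,[*g,y],method="Nelder-Mead",options=dict(initial_simplex=[[*g,y],[g[0]+.01,g[1],y],[g[0],g[1]+.01,y],[*g,y+.2]],maxiter=150,xatol=2e-4,fatol=1e-4)) for y in yaws),key=lambda r:r.fun)
        best["+".join(s[0] for s in sel)]=(np.round(r.x[:2],4).tolist(),round(np.degrees(r.x[2])),round(-r.fun/len(sel),3))
        if sel is ms:
            res[n]=r.x.tolist()
            for v,K in zip(vis,Ks): cv2.polylines(v,[np.round(hull(K,n,r.x)*16).astype(np.int32)],True,(0,0,255),1,shift=4)
    print(n,best)
import json;json.dump(res,open("res.json","w"))
cv2.imwrite("pics/fit.png",np.vstack([cv2.resize(vis[0][120:290,70:420],None,fx=1.7,fy=1.7),cv2.resize(vis[1][90:360,150:500],None,fx=1.7,fy=1.7)[:,:]])[:, :])
im=cv2.imread("pics/fit.png");print(im.shape)
E
python3 m.py; python3 -c "
import cv2;im=cv2.imread('pics/fit.png');cv2.imwrite('pics/fit.png',cv2.resize(im,None,fx=598/im.shape[0],fy=598/im.shape[0]))"
```

```text
can_56 {'scene+side': ([0.4431, 0.3574], -1, np.float64(0.931)), 'scene': ([0.4433, 0.358], 5, np.float64(0.944)), 'side': ([0.4429, 0.352], 5, np.float64(0.949))}
can_46 {'scene+side': ([0.4465, 0.0778], 3, np.float64(0.923)), 'scene': ([0.4464, 0.0784], 5, np.float64(0.943)), 'side': ([0.4467, 0.0733], 6, np.float64(0.933))}
can_36 {'scene+side': ([0.4906, 0.1938], 0, np.float64(0.876)), 'scene': ([0.4905, 0.1939], 0, np.float64(0.922)), 'side': ([0.4901, 0.1922], 4, np.float64(0.837))}
can_26 {'scene+side': ([0.4674, -0.3622], 4, np.float64(0.863)), 'scene': ([0.4688, -0.3615], 7, np.float64(0.861)), 'side': ([0.4676, -0.364], 6, np.float64(0.873))}
cup_56 {'scene+side': ([0.6599, -0.2243], 6, np.float64(0.951)), 'scene': ([0.6604, -0.2233], 6, np.float64(0.967)), 'side': ([0.6594, -0.226], 5, np.float64(0.961))}
cup_46 {'scene+side': ([0.6223, 0.0713], -13, np.float64(0.937)), 'scene': ([0.6212, 0.0723], -12, np.float64(0.966)), 'side': ([0.6223, 0.0686], -13, np.float64(0.941))}
cup_36 {'scene+side': ([0.6234, -0.0936], -9, np.float64(0.945)), 'scene': ([0.6233, -0.0928], -8, np.float64(0.965)), 'side': ([0.6232, -0.0956], -9, np.float64(0.96))}
cup_26 {'scene+side': ([0.6591, 0.2298], 4, np.float64(0.878)), 'scene': ([0.6593, 0.2319], -1, np.float64(0.896)), 'side': ([0.6594, 0.2271], 4, np.float64(0.903))}
(748, 595, 3)
```

View pics/fit.png

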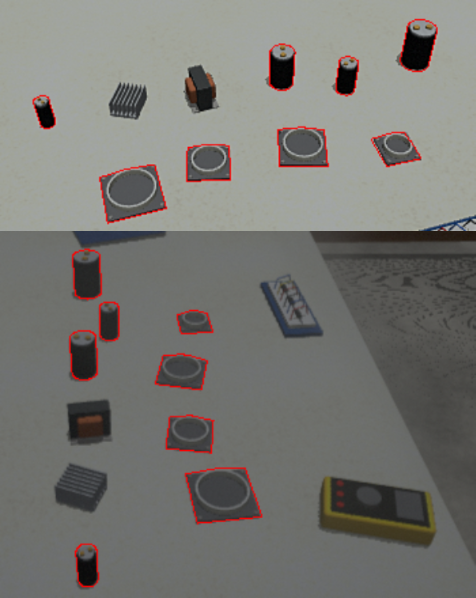

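The fitted outlines sit on all eight objects, and the two cameras agree to about 3–5 mm. Next I'll write the move helper.

```bash
cat > go.py <<'E'
import sys
from h import *
from scipy.spatial.transform import Rotation as Ro
def state():
    o=ctrl.get_obs();return o,Ro.from_euler("xyz",o["orientation"],degrees=True)
def show(targets):
    o,R=state();y=R.as_matrix()[:,1]
    print("t",round(o["clock"],2),"tcp",np.round(o["tool_pos"],4),"jaw",round(np.degrees(np.arctan2(y[1],y[0])),1),"xaxis",np.round(R.as_matrix()[:,0],3),"op",round(o["opening"],4),"F",np.round(o["force"],1),"j",np.round(o["joint_pos"]))
    for x,yy,z,j in targets:
        j=np.radians(j);X=np.array([0,0,-1.]);Y=np.array([np.cos(j),np.sin(j),0]);T=Ro.from_matrix(np.c_[X,Y,np.cross(X,Y)])
        s=R.inv().apply(np.array([x,yy,z])-o["tool_pos"]);w=(R.inv()*T).as_rotvec(degrees=True)
        print("->",np.round(s,4).tolist(),np.round(w,1).tolist(),"rows",int(np.ceil(max(np.linalg.norm(s)/.0417,np.linalg.norm(w)/7.16))))
if __name__=="__main__": show([[float(v) for v in a.split(",")] for a in sys.argv[1:]])
E
python3 go.py .443,.357,.15,90 .443,.357,.15,-90 .443,.357,.15,0 .443,.357,.15,180
```

```text
t 1.65 tcp [0.1845 0.6493 0.2056] jaw -105.9 xaxis [-0.  0. -1.] op 0.0878 F [-0.7  0.1 -0.8] j [ 91.  21.   1.  -0. -70. -17.]
-> [0.0556, 0.2105, -0.3286] [164.1, 0.0, -0.0] rows 23
-> [0.0556, 0.2105, -0.3286] [-15.9, 0.0, 0.0] rows 10
-> [0.0556, 0.2105, -0.3286] [-105.9, -0.0, 0.0] rows 15
-> [0.0556, 0.2105, -0.3286] [74.1, 0.0, 0.0] rows 11
```

Call:
drive_tool:
  plan:
    - [[0.055, 0.2105, -0.3286], [74.1, 0, 0], 1]
    - [[0.055, 0.2105, -0.3286], [74.1, 0, 0], 1]
    - [[0.055, 0.2105, -0.3286], [74.1, 0, 0], 1]
    - [[0.055, 0.2105, -0.3286], [74.1, 0, 0], 1]
    - [[0.055, 0.2105, -0.3286], [74.1, 0, 0], 1]
    - [[0.055, 0.2105, -0.3286], [74.1, 0, 0], 1]
    - [[0.055, 0.2105, -0.3286], [74.1, 0, 0], 1]
    - [[0.055, 0.2105, -0.3286], [74.1, 0, 0], 1]
    - [[0.055, 0.2105, -0.3286], [74.1, 0, 0], 1]
    - [[0.055, 0.2105, -0.3286], [74.1, 0, 0], 1]
    - [[0.055, 0.2105, -0.3286], [74.1, 0, 0], 1]
    - [[0.055, 0.2105, -0.3286], [74.1, 0, 0], 1]
    - [[0.055, 0.2105, -0.3286], [74.1, 0, 0], 1]
    - [[0.055, 0.2105, -0.3286], [74.1, 0, 0], 1]
    - [[0.055, 0.2105, -0.3286], [74.1, 0, 0], 1]
    - [[0.055, 0.2105, -0.3286], [74.1, 0, 0], 1]

```text
clock: 2.98
tool_pos: [0.4426, 0.3577, 0.1507]
orientation: [-30.0, 90.0, 60.1]
force: [-0.5, 0.5, 0.8]
opening: 0.0875
```

```bash
cat > wr.py <<'E'
import sys
from fit import *
# overlay expected outlines of named items in wrist view
import json;r=json.load(open("res.json"))
im=ctrl.snapshot("wrist");K=ctrl.get_calibration("wrist")
for n in sys.argv[2:]:
    cv2.polylines(im,[np.round(hull(K,n,r[n])*16).astype(np.int32)],True,(0,0,255),1,shift=4)
cv2.imwrite(f"pics/{sys.argv[1]}.png",im)
E
python3 wr.py w1 can_56; python3 go.py .443,.357,.04,180
```

```text
t 3.03 tcp [0.4426 0.3576 0.1506] jaw -179.9 xaxis [ 0.  0. -1.] op 0.0874 F [0.8 0.9 0.5] j [ 59.  13. -17.  -0. -60. -58.]
-> [0.1106, -0.0004, -0.0007] [0.1, 0.0, 0.0] rows 3
```

View pics/w1.png

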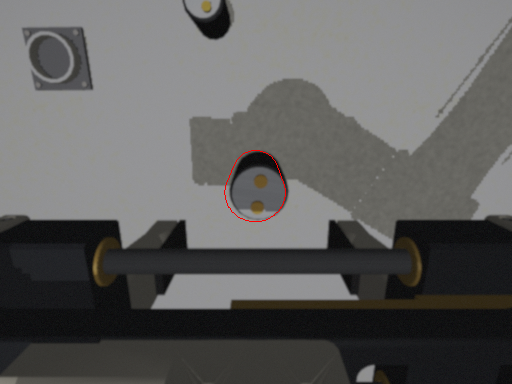

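The predicted outline falls on the can at (257,187), off by about 2 px. I'll descend and grip.

Call:
drive_tool:
  plan:
    - [[0.03, 0, 0], [0, 0, 0], 1]
    - [[0.06, 0, 0], [0, 0, 0], 1]
    - [[0.085, 0, 0], [0, 0, 0], 1]
    - [[0.1, 0, 0], [0, 0, 0], 1]
    - [[0.11, 0, 0], [0, 0, 0], 1]
    - [[0.11, 0, 0], [0, 0, 0], 1]
    - [[0.11, 0, 0], [0, 0, 0], 0]
    - [[0.11, 0, 0], [0, 0, 0], 0]
    - [[0.11, 0, 0], [0, 0, 0], 0]
    - [[0.11, 0, 0], [0, 0, 0], 0]
    - [[0.11, 0, 0], [0, 0, 0], 0]
    - [[0.11, 0, 0], [0, 0, 0], 0]
    - [[0.11, 0, 0], [0, 0, 0], 0]
    - [[0.11, 0, 0], [0, 0, 0], 0]
    - [[0.11, 0, 0], [0, 0, 0], 0]
    - [[0.11, 0, 0], [0, 0, 0], 0]

```text
clock: 4.37
tool_pos: [0.4426, 0.3579, 0.0413]
orientation: [-27.1, 90.0, 63.1]
force: [-4.4, -0.1, 6.7]
opening: 0.0557
```

```bash
python3 go.py .443,.357,.16,180 .66,-.224,.16,180 .66,-.224,.05,180
```

```text
t 4.37 tcp [0.4426 0.3579 0.0413] jaw -179.8 xaxis [ 0.     0.001 -1.   ] op 0.0557 F [-4.4 -0.1  6.7] j [ 59.  20. -25.  -0. -46. -58.]
-> [-0.1187, -0.0004, -0.0008] [0.2, 0.0, 0.0] rows 3
-> [-0.1191, -0.2158, -0.5824] [0.2, 0.0, 0.0] rows 16
-> [-0.0091, -0.2158, -0.5825] [0.2, 0.0, 0.0] rows 15
```

Call:
drive_tool:
  plan:
    - [[-0.02, 0, 0], [0, 0, 0], 0]
    - [[-0.05, 0, 0], [0, 0, 0], 0]
    - [[-0.08, 0, 0], [0, 0, 0], 0]
    - [[-0.105, -0.01, -0.03], [0, 0, 0], 0]
    - [[-0.119, -0.022, -0.06], [0, 0, 0], 0]
    - [[-0.119, -0.035, -0.094], [0, 0, 0], 0]
    - [[-0.119, -0.048, -0.13], [0, 0, 0], 0]
    - [[-0.119, -0.062, -0.166], [0, 0, 0], 0]
    - [[-0.119, -0.076, -0.204], [0, 0, 0], 0]
    - [[-0.119, -0.09, -0.242], [0, 0, 0], 0]
    - [[-0.119, -0.104, -0.28], [0, 0, 0], 0]
    - [[-0.119, -0.118, -0.318], [0, 0, 0], 0]
    - [[-0.119, -0.132, -0.356], [0, 0, 0], 0]
    - [[-0.119, -0.146, -0.394], [0, 0, 0], 0]
    - [[-0.119, -0.16, -0.432], [0, 0, 0], 0]
    - [[-0.119, -0.174, -0.47], [0, 0, 0], 0]
    - [[-0.119, -0.188, -0.508], [0, 0, 0], 0]
    - [[-0.119, -0.2, -0.54], [0, 0, 0], 0]
    - [[-0.119, -0.21, -0.567], [0, 0, 0], 0]
    - [[-0.119, -0.2158, -0.5824], [0, 0, 0], 0]

```text
clock: 6.03
tool_pos: [0.6599, -0.2274, 0.1584]
orientation: [68.2, 89.9, 158.2]
force: [0.4, -0.0, -2.4]
opening: 0.0555
```

```bash
python3 go.py .66,-.224,.07,180 .66,-.224,.045,180; python3 - <<'E'
from h import *
a=ctrl.snapshot("scene")[150:310,100:300];b=ctrl.snapshot("side")[170:330,240:440]
w=ctrl.snapshot("wrist")
cv2.imwrite("pics/p1.png",np.vstack([np.hstack([cv2.resize(x,None,fx=1.6,fy=1.6) for x in(a,b)]),cv2.resize(w,(640,340))[:, :]]) if 0 else np.hstack([cv2.resize(x,(400,320)) for x in(a,b)]))
cv2.imwrite("pics/p1w.png",w)
E
```

```text
t 6.03 tcp [ 0.6599 -0.2274  0.1584] jaw -180.0 xaxis [-0.002  0.001 -1.   ] op 0.0555 F [ 0.4 -0.  -2.4] j [ -3.  24.   0.  -0. -66.   3.]
-> [0.0884, -0.0003, 0.0033] [0.0, 0.0, -0.1] rows 3
-> [0.1134, -0.0003, 0.0033] [0.0, 0.0, -0.1] rows 3
```

View pics/p1.png

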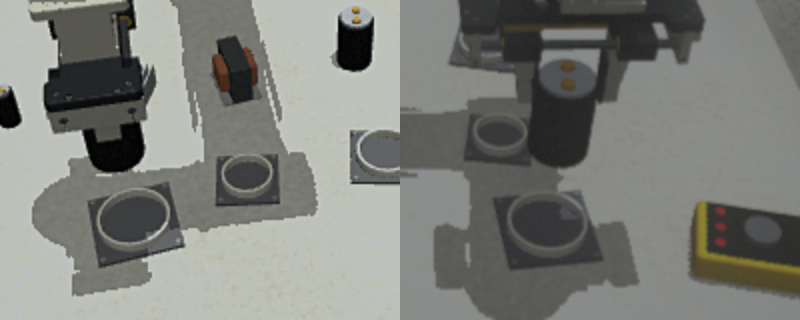

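The can hangs upright between the jaws, above its cup. I'll lower it.

Call:
drive_tool:
  plan:
    - [[0.02, 0, 0.003], [0, 0, 0], 0]
    - [[0.045, 0, 0.003], [0, 0, 0], 0]
    - [[0.07, 0, 0.003], [0, 0, 0], 0]
    - [[0.085, 0, 0.003], [0, 0, 0], 0]
    - [[0.095, 0, 0.003], [0, 0, 0], 0]
    - [[0.102, 0, 0.003], [0, 0, 0], 0]
    - [[0.107, 0, 0.003], [0, 0, 0], 0]
    - [[0.11, 0, 0.003], [0, 0, 0], 0]
    - [[0.112, 0, 0.003], [0, 0, 0], 0]
    - [[0.1125, 0, 0.003], [0, 0, 0], 0]
    - [[0.1125, 0, 0.003], [0, 0, 0], 0]

```text
clock: 7.1
tool_pos: [0.6594, -0.2223, 0.0463]
orientation: [44.8, 89.9, 134.8]
force: [0.0, 0.8, -3.2]
opening: 0.0553
```

```bash
python3 go.py .66,-.224,.045,180
```

```text
t 7.1 tcp [ 0.6594 -0.2223  0.0463] jaw -180.0 xaxis [-0.001  0.001 -1.   ] op 0.0553 F [ 0.   0.8 -3.2] j [ -3.  30.  -7.  -0. -53.   3.]
-> [0.0013, -0.0006, -0.0017] [0.0, 0.1, -0.1] rows 1
```

Call:
drive_tool:
  plan:
    - [[0.0008, 0, -0.0015], [0, 0, 0], 0]
    - [[0.0015, 0, -0.0015], [0, 0, 0], 0]
    - [[0.002, 0, -0.0015], [0, 0, 0], 0]
    - [[0.002, 0, -0.0015], [0, 0, 0], 0]

```text
clock: 7.43
tool_pos: [0.6599, -0.2241, 0.0454]
orientation: [-15.7, 90.0, 74.3]
force: [-1.1, 1.1, 3.6]
opening: 0.0554
```

Call:
drive_tool:
  plan:
    - [[0, 0, 0], [0, 0, 0], 0.75]
    - [[0, 0, 0], [0, 0, 0], 0.9]
    - [[0, 0, 0], [0, 0, 0], 1]
    - [[0, 0, 0], [0, 0, 0], 1]
    - [[0, 0, 0], [0, 0, 0], 1]
    - [[0, 0, 0], [0, 0, 0], 1]
    - [[-0.01, 0, 0], [0, 0, 0], 1]
    - [[-0.035, 0, 0], [0, 0, 0], 1]
    - [[-0.07, 0, 0], [0, 0, 0], 1]
    - [[-0.11, 0, 0], [0, 0, 0], 1]
    - [[-0.11, 0, 0], [0, 0, 0], 1]

```text
clock: 8.35
tool_pos: [0.6643, -0.2257, 0.1657]
orientation: [-104.2, 89.2, -14.1]
force: [1.7, 0.3, 1.5]
opening: 0.0879
```

```bash
python3 go.py .4465,.0755,.15,180 .4465,.0755,.04,180;python3 - <<'E'
from h import *
a=ctrl.snapshot("scene")[150:310,100:300];b=ctrl.snapshot("side")[170:330,240:440]
cv2.imwrite("pics/p2.png",np.hstack([cv2.resize(x,(400,320)) for x in(a,b)]))
E
```

```text
t 8.35 tcp [ 0.6643 -0.2257  0.1657] jaw -179.9 xaxis [ 0.013 -0.003 -1.   ] op 0.0879 F [1.7 0.3 1.5] j [ -3.  24.   0.   0. -66.   3.]
-> [0.0119, 0.2174, 0.3016] [0.1, -0.2, 0.7] rows 9
-> [0.1219, 0.2189, 0.3019] [0.1, -0.2, 0.7] rows 10
```

View pics/p2.png

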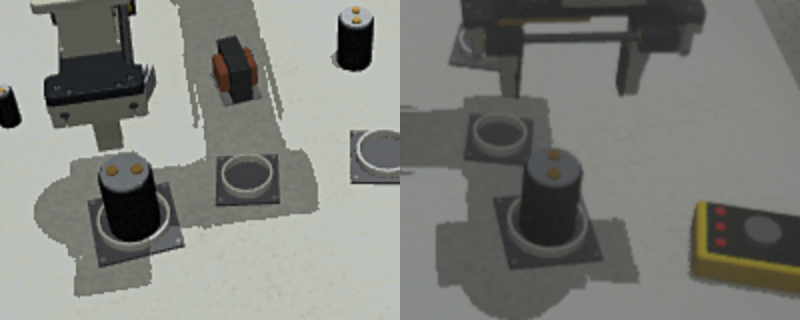

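Can 56 stands upright and centred in its cup. Next is can 46.

Call:
drive_tool:
  plan:
    - [[0.0119, 0.024, 0.033], [0, 0, 0], 1]
    - [[0.0119, 0.048, 0.066], [0, 0, 0.7], 1]
    - [[0.0119, 0.072, 0.1], [0, 0, 0.7], 1]
    - [[0.0119, 0.096, 0.133], [0, 0, 0.7], 1]
    - [[0.0119, 0.12, 0.166], [0, 0, 0.7], 1]
    - [[0.0119, 0.144, 0.2], [0, 0, 0.7], 1]
    - [[0.0119, 0.168, 0.233], [0, 0, 0.7], 1]
    - [[0.0119, 0.192, 0.266], [0, 0, 0.7], 1]
    - [[0.0119, 0.208, 0.289], [0, 0, 0.7], 1]
    - [[0.0119, 0.2174, 0.3016], [0, 0, 0.7], 1]
    - [[0.0119, 0.2174, 0.3016], [0, 0, 0.7], 1]
    - [[0.0119, 0.2174, 0.3016], [0, 0, 0.7], 1]
    - [[0.0119, 0.2174, 0.3016], [0, 0, 0.7], 1]

```text
clock: 9.53
tool_pos: [0.4438, 0.0769, 0.1456]
orientation: [92.6, 89.6, -177.4]
force: [-0.1, -0.4, -0.1]
opening: 0.0876
```

```bash
python3 go.py .4465,.0765,.035,180; python3 wr.py w2 can_46
```

```text
t 9.53 tcp [0.4438 0.0769 0.1456] jaw -179.9 xaxis [-0.007 -0.    -1.   ] op 0.0876 F [-0.1 -0.4 -0.1] j [ 35.   2. -31.  -0. -57. -35.]
-> [0.1106, -0.0034, -0.0004] [0.1, -0.0, -0.4] rows 3
```

View pics/w2.png

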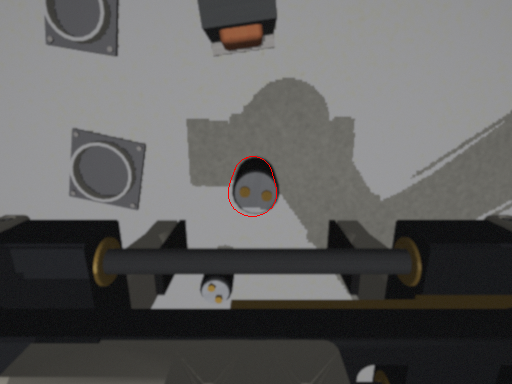

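The predicted outline sits on can 46 at (255,188). I'll descend and grip.

Call:
drive_tool:
  plan:
    - [[0.03, -0.003, 0], [0, 0, -0.4], 1]
    - [[0.06, -0.003, 0], [0, 0, -0.4], 1]
    - [[0.085, -0.003, 0], [0, 0, -0.4], 1]
    - [[0.1, -0.003, 0], [0, 0, -0.4], 1]
    - [[0.11, -0.003, 0], [0, 0, -0.4], 1]
    - [[0.11, -0.003, 0], [0, 0, -0.4], 1]
    - [[0.11, -0.003, 0], [0, 0, -0.4], 0]
    - [[0.11, -0.003, 0], [0, 0, -0.4], 0]
    - [[0.11, -0.003, 0], [0, 0, -0.4], 0]
    - [[0.11, -0.003, 0], [0, 0, -0.4], 0]
    - [[0.11, -0.003, 0], [0, 0, -0.4], 0]
    - [[0.11, -0.003, 0], [0, 0, -0.4], 0]
    - [[0.11, -0.003, 0], [0, 0, -0.4], 0]
    - [[0.11, -0.003, 0], [0, 0, -0.4], 0]
    - [[0.11, -0.003, 0], [0, 0, -0.4], 0]
    - [[0.11, -0.003, 0], [0, 0, -0.4], 0]
    - [[0.11, -0.003, 0], [0, 0, -0.4], 0]

```text
clock: 11.0
tool_pos: [0.4462, 0.0767, 0.0357]
orientation: [165.7, 90.0, -104.3]
force: [-2.4, 0.1, 6.1]
opening: 0.0453
```

```bash
python3 go.py .622,.071,.12,180 .622,.071,.0395,180
```

```text
t 11.0 tcp [0.4462 0.0767 0.0357] jaw -180.0 xaxis [-0. -0. -1.] op 0.0453 F [-2.4  0.1  6.1] j [ 35.  11. -39.   0. -40. -35.]
-> [-0.0843, -0.1758, -0.0057] [0.0, -0.0, -0.0] rows 5
-> [-0.0038, -0.1758, -0.0057] [0.0, -0.0, -0.0] rows 5
```

Call:
drive_tool:
  plan:
    - [[-0.02, 0, 0], [0, 0, 0], 0]
    - [[-0.045, 0, 0], [0, 0, 0], 0]
    - [[-0.07, -0.01, 0], [0, 0, 0], 0]
    - [[-0.084, -0.035, -0.001], [0, 0, 0], 0]
    - [[-0.084, -0.065, -0.002], [0, 0, 0], 0]
    - [[-0.084, -0.095, -0.003], [0, 0, 0], 0]
    - [[-0.084, -0.125, -0.004], [0, 0, 0], 0]
    - [[-0.084, -0.15, -0.005], [0, 0, 0], 0]
    - [[-0.084, -0.167, -0.0057], [0, 0, 0], 0]
    - [[-0.084, -0.1758, -0.0057], [0, 0, 0], 0]
    - [[-0.084, -0.1758, -0.0057], [0, 0, 0], 0]
    - [[-0.07, -0.1758, -0.0057], [0, 0, 0], 0]
    - [[-0.05, -0.1758, -0.0057], [0, 0, 0], 0]
    - [[-0.035, -0.1758, -0.0057], [0, 0, 0], 0]
    - [[-0.024, -0.1758, -0.0057], [0, 0, 0], 0]
    - [[-0.016, -0.1758, -0.0057], [0, 0, 0], 0]
    - [[-0.011, -0.1758, -0.0057], [0, 0, 0], 0]
    - [[-0.008, -0.1758, -0.0057], [0, 0, 0], 0]
    - [[-0.006, -0.1758, -0.0057], [0, 0, 0], 0]
    - [[-0.006, -0.1758, -0.0057], [0, 0, 0], 0]

```text
clock: 12.67
tool_pos: [0.6221, 0.0711, 0.0419]
orientation: [-144.6, 90.0, -54.6]
force: [0.2, -0.0, -1.7]
opening: 0.0455
```

```bash
python3 go.py .622,.071,.0395,180;python3 - <<'E'
from h import *
a=ctrl.snapshot("scene")[150:310,200:400];b=ctrl.snapshot("side")[110:270,200:400]
cv2.imwrite("pics/p3.png",np.hstack([cv2.resize(x,(400,320)) for x in(a,b)]))
E
```

```text
t 12.67 tcp [0.6221 0.0711 0.0419] jaw -180.0 xaxis [ 0. -0. -1.] op 0.0455 F [ 0.2 -0.  -1.7] j [ 24.  24. -17.   0. -49. -24.]
-> [0.0024, 0.0001, -0.0001] [0.0, -0.0, 0.0] rows 1
```

View pics/p3.png

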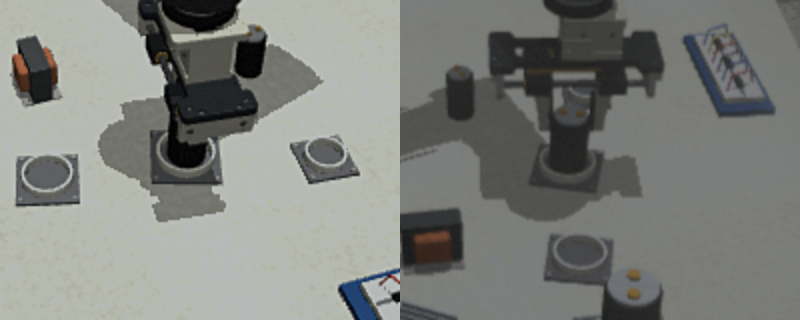

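Can 46 is inside its cup and just above the floor. I'll seat it and release it.

Call:
drive_tool:
  plan:
    - [[0.001, 0, 0], [0, 0, 0], 0]
    - [[0.002, 0, 0], [0, 0, 0], 0]
    - [[0.003, 0, 0], [0, 0, 0], 0]
    - [[0.003, 0, 0], [0, 0, 0], 0]

```text
clock: 13.1
tool_pos: [0.6227, 0.0712, 0.0398]
orientation: [-92.5, 89.9, -2.5]
force: [-1.6, -0.2, 1.7]
opening: 0.0454
```

Call:
drive_tool:
  plan:
    - [[0, 0, 0], [0, 0, 0], 0.62]
    - [[0, 0, 0], [0, 0, 0], 0.8]
    - [[0, 0, 0], [0, 0, 0], 1]
    - [[0, 0, 0], [0, 0, 0], 1]
    - [[0, 0, 0], [0, 0, 0], 1]
    - [[0, 0, 0], [0, 0, 0], 1]
    - [[-0.01, 0, 0], [0, 0, 0], 1]
    - [[-0.035, 0, 0], [0, 0, 0], 1]
    - [[-0.07, 0, 0], [0, 0, 0], 1]
    - [[-0.1, 0, 0], [0, 0, 0], 1]
    - [[-0.1, 0, 0], [0, 0, 0], 1]
    - [[-0.1, 0, 0], [0, 0, 0], 1]

```text
clock: 14.1
tool_pos: [0.6239, 0.0717, 0.1429]
orientation: [-73.8, 89.6, 16.2]
force: [-0.4, 0.1, -0.0]
opening: 0.0876
```

```bash
python3 go.py .4905,.193,.14,180 .4905,.193,.03,180;python3 - <<'E'
from h import *
a=ctrl.snapshot("scene")[150:310,200:400];b=ctrl.snapshot("side")[110:270,200:400]
cv2.imwrite("pics/p4.png",np.hstack([cv2.resize(x,(400,320)) for x in(a,b)]))
E
```

```text
t 14.1 tcp [0.6239 0.0717 0.1429] jaw -180.0 xaxis [ 0.006  0.002 -1.   ] op 0.0876 F [-0.4  0.1 -0. ] j [ 24.  19. -11.   0. -60. -24.]
-> [0.0023, 0.1334, 0.1214] [0.0, 0.1, 0.4] rows 5
-> [0.1123, 0.1341, 0.1212] [0.0, 0.1, 0.4] rows 6
```

View pics/p4.png

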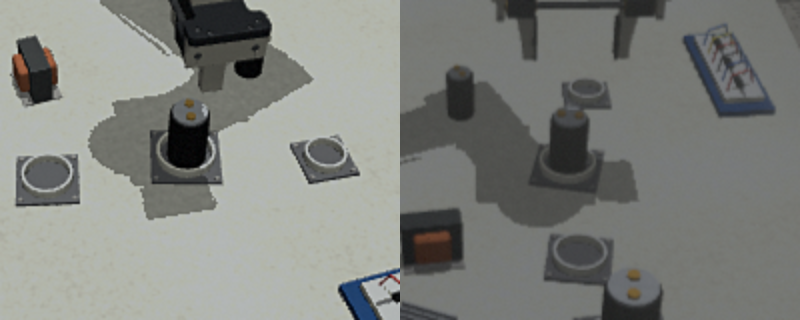

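Can 46 is seated and upright. Now can 36. The fits have held up so far, so I'll hover and descend in one call and close only afterwards.

Call:
drive_tool:
  plan:
    - [[0.002, 0.02, 0.018], [0, 0, 0.4], 1]
    - [[0.002, 0.043, 0.039], [0, 0, 0.4], 1]
    - [[0.002, 0.066, 0.06], [0, 0, 0.4], 1]
    - [[0.002, 0.09, 0.082], [0, 0, 0.4], 1]
    - [[0.002, 0.112, 0.102], [0, 0, 0.4], 1]
    - [[0.002, 0.126, 0.115], [0, 0, 0.4], 1]
    - [[0.002, 0.1334, 0.1214], [0, 0, 0.4], 1]
    - [[0.002, 0.1334, 0.1214], [0, 0, 0.4], 1]
    - [[0.002, 0.1334, 0.1214], [0, 0, 0.4], 1]
    - [[0.03, 0.1336, 0.1214], [0, 0, 0.4], 1]
    - [[0.03, 0.1336, 0.1214], [0, 0, 0.4], 1]

```text
clock: 15.12
tool_pos: [0.4868, 0.1906, 0.1059]
orientation: [103.8, 89.4, -166.3]
force: [-1.2, -0.7, -1.2]
opening: 0.0876
```

```bash
python3 go.py .4905,.193,.03,180; python3 wr.py w3 can_36
```

```text
t 15.12 tcp [0.4868 0.1906 0.1059] jaw 179.9 xaxis [-0.011 -0.003 -1.   ] op 0.0876 F [-1.2 -0.7 -1.2] j [ 43.  12. -26.  -0. -53. -43.]
-> [0.0758, -0.0045, 0.0026] [-0.1, -0.2, -0.6] rows 2
```

View pics/w3.png

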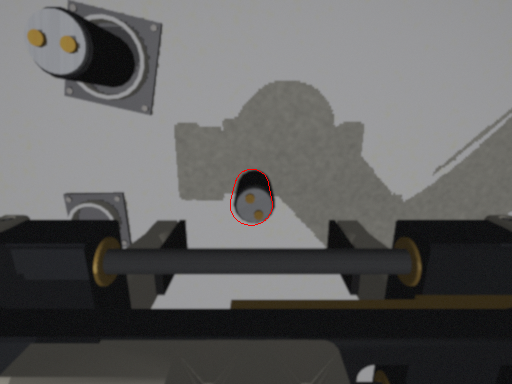

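The outline fits can 36 at (254,197). I'll descend and grip.

Call:
drive_tool:
  plan:
    - [[0.02, -0.0045, 0.0026], [0, 0, -0.6], 1]
    - [[0.045, -0.0045, 0.0026], [0, 0, -0.6], 1]
    - [[0.065, -0.0045, 0.0026], [0, 0, -0.6], 1]
    - [[0.0758, -0.0045, 0.0026], [0, 0, -0.6], 1]
    - [[0.0758, -0.0045, 0.0026], [0, 0, -0.6], 1]
    - [[0.0758, -0.0045, 0.0026], [0, 0, -0.6], 0]
    - [[0.0758, -0.0045, 0.0026], [0, 0, -0.6], 0]
    - [[0.0758, -0.0045, 0.0026], [0, 0, -0.6], 0]
    - [[0.0758, -0.0045, 0.0026], [0, 0, -0.6], 0]
    - [[0.0758, -0.0045, 0.0026], [0, 0, -0.6], 0]
    - [[0.0758, -0.0045, 0.0026], [0, 0, -0.6], 0]
    - [[0.0758, -0.0045, 0.0026], [0, 0, -0.6], 0]
    - [[0.0758, -0.0045, 0.0026], [0, 0, -0.6], 0]
    - [[0.0758, -0.0045, 0.0026], [0, 0, -0.6], 0]
    - [[0.0758, -0.0045, 0.0026], [0, 0, -0.6], 0]
    - [[0.0758, -0.0045, 0.0026], [0, 0, -0.6], 0]
    - [[0.0758, -0.0045, 0.0026], [0, 0, -0.6], 0]

```text
clock: 16.58
tool_pos: [0.4911, 0.193, 0.0316]
orientation: [-175.7, 89.8, -85.8]
force: [-0.9, -0.2, 2.2]
opening: 0.0348
```

```bash
python3 go.py .6233,-.0935,.15,180 .6233,-.0935,.0345,180
```

```text
t 16.58 tcp [0.4911 0.193  0.0316] jaw 179.9 xaxis [ 0.    -0.003 -1.   ] op 0.0348 F [-0.9 -0.2  2.2] j [ 43.  17. -30.   0. -42. -43.]
-> [-0.1174, -0.1326, -0.2867] [-0.1, -0.2, 0.0] rows 9
-> [-0.0019, -0.1326, -0.2863] [-0.1, -0.2, 0.0] rows 8
```

Call:
drive_tool:
  plan:
    - [[-0.02, 0, 0], [0, 0, 0], 0]
    - [[-0.05, 0, 0], [0, 0, 0], 0]
    - [[-0.085, 0, 0], [0, 0, 0], 0]
    - [[-0.11, -0.005, -0.011], [0, 0, 0], 0]
    - [[-0.12, -0.017, -0.036], [0, 0, 0], 0]
    - [[-0.12, -0.031, -0.067], [0, 0, 0], 0]
    - [[-0.12, -0.046, -0.1], [0, 0, 0], 0]
    - [[-0.12, -0.062, -0.134], [0, 0, 0], 0]
    - [[-0.12, -0.078, -0.168], [0, 0, 0], 0]
    - [[-0.12, -0.094, -0.202], [0, 0, 0], 0]
    - [[-0.12, -0.108, -0.234], [0, 0, 0], 0]
    - [[-0.12, -0.12, -0.26], [0, 0, 0], 0]
    - [[-0.12, -0.129, -0.279], [0, 0, 0], 0]
    - [[-0.12, -0.1326, -0.2867], [0, 0, 0], 0]
    - [[-0.12, -0.1326, -0.2867], [0, 0, 0], 0]
    - [[-0.12, -0.1326, -0.2867], [0, 0, 0], 0]

```text
clock: 17.92
tool_pos: [0.6228, -0.0936, 0.152]
orientation: [165.5, 89.8, -104.6]
force: [-0.2, -0.1, -0.5]
opening: 0.0353
```

```bash
python3 go.py .6233,-.0935,.038,180
```

```text
t 17.92 tcp [ 0.6228 -0.0936  0.152 ] jaw 179.9 xaxis [-0.001 -0.003 -1.   ] op 0.0353 F [-0.2 -0.1 -0.5] j [  9.  19. -10.   0. -62. -10.]
-> [0.114, -0.0005, 0.0005] [-0.1, -0.2, -0.0] rows 3
```

Call:
drive_tool:
  plan:
    - [[0.02, 0, 0], [0, 0, 0], 0]
    - [[0.045, 0, 0], [0, 0, 0], 0]
    - [[0.07, 0, 0], [0, 0, 0], 0]
    - [[0.085, 0, 0], [0, 0, 0], 0]
    - [[0.095, 0, 0], [0, 0, 0], 0]
    - [[0.103, 0, 0], [0, 0, 0], 0]
    - [[0.109, 0, 0], [0, 0, 0], 0]
    - [[0.112, 0, 0], [0, 0, 0], 0]
    - [[0.114, 0, 0], [0, 0, 0], 0]
    - [[0.114, 0, 0], [0, 0, 0], 0]
    - [[0.114, 0, 0], [0, 0, 0], 0]

```text
clock: 18.83
tool_pos: [0.6232, -0.0939, 0.0386]
orientation: [-174.8, 89.8, -85.0]
force: [-0.5, -0.7, -0.8]
opening: 0.0352
```

```bash
python3 go.py .6233,-.0935,.035,180;python3 - <<'E'
from h import *
a=ctrl.snapshot("scene")[150:310,100:300];b=ctrl.snapshot("side")[150:310,200:400]
cv2.imwrite("pics/p5.png",np.hstack([cv2.resize(x,(400,320)) for x in(a,b)]))
E
```

```text
t 18.83 tcp [ 0.6232 -0.0939  0.0386] jaw 179.9 xaxis [ 0.    -0.003 -1.   ] op 0.0352 F [-0.5 -0.7 -0.8] j [  9.  25. -17.   0. -48. -10.]
-> [0.0036, -0.0001, 0.0004] [-0.1, -0.2, 0.0] rows 1
```

View pics/p5.png

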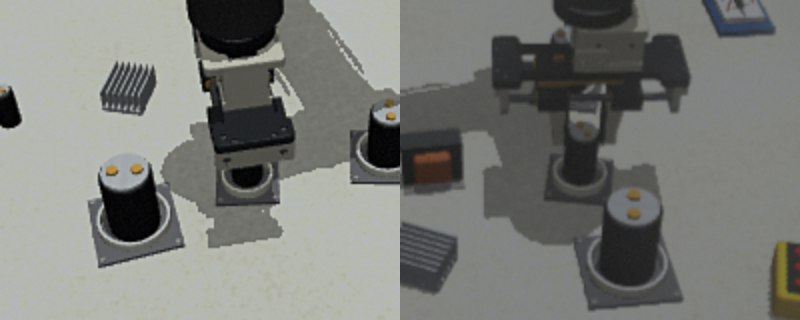

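Can 36 is in its cup, about 3 mm above the floor. I'll seat it, release it and go up.

Call:
drive_tool:
  plan:
    - [[0.001, 0, 0], [0, 0, 0], 0]
    - [[0.002, 0, 0], [0, 0, 0], 0]
    - [[0.003, 0, 0], [0, 0, 0], 0]
    - [[0.0035, 0, 0], [0, 0, 0], 0]
    - [[0.0035, 0, 0], [0, 0, 0], 0]

```text
clock: 19.35
tool_pos: [0.6234, -0.0941, 0.0356]
orientation: [-167.5, 89.8, -77.7]
force: [-0.9, 0.3, 3.6]
opening: 0.0352
```

Call:
drive_tool:
  plan:
    - [[0, 0, 0], [0, 0, 0], 0.5]
    - [[0, 0, 0], [0, 0, 0], 0.75]
    - [[0, 0, 0], [0, 0, 0], 1]
    - [[0, 0, 0], [0, 0, 0], 1]
    - [[0, 0, 0], [0, 0, 0], 1]
    - [[0, 0, 0], [0, 0, 0], 1]
    - [[0, 0, 0], [0, 0, 0], 1]
    - [[-0.01, 0, 0], [0, 0, 0], 1]
    - [[-0.035, 0, 0], [0, 0, 0], 1]
    - [[-0.07, 0, 0], [0, 0, 0], 1]
    - [[-0.11, 0, 0], [0, 0, 0], 1]
    - [[-0.11, 0, 0], [0, 0, 0], 1]
    - [[-0.11, 0, 0], [0, 0, 0], 1]

```text
clock: 20.43
tool_pos: [0.6253, -0.0937, 0.1497]
orientation: [-109.4, 89.6, -19.5]
force: [0.3, -0.5, -0.5]
opening: 0.0875
```

```bash
python3 go.py .4677,-.3625,.14,180;python3 - <<'E'
from h import *
a=ctrl.snapshot("scene")[150:310,100:300];b=ctrl.snapshot("side")[150:310,200:400]
cv2.imwrite("pics/p6.png",np.hstack([cv2.resize(x,(400,320)) for x in(a,b)]))
E
```

```text
t 20.43 tcp [ 0.6253 -0.0937  0.1497] jaw 179.9 xaxis [ 0.007 -0.003 -1.   ] op 0.0875 F [ 0.3 -0.5 -0.5] j [  9.  19. -10.   0. -61. -10.]
-> [0.0092, 0.1571, -0.2691] [-0.1, -0.1, 0.4] rows 8
```

View pics/p6.png

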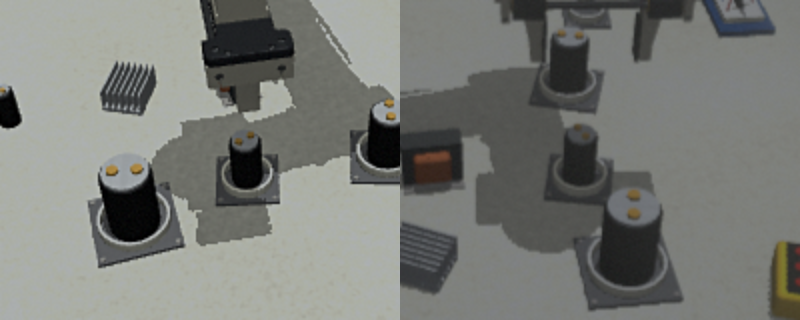

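Can 36 is seated and upright. Now can 26 (12 pictures viewed so far).

Call:
drive_tool:
  plan:
    - [[0, 0.016, -0.027], [0, 0, 0.4], 1]
    - [[0, 0.033, -0.056], [0, 0, 0.4], 1]
    - [[0, 0.05, -0.086], [0, 0, 0.4], 1]
    - [[0, 0.068, -0.117], [0, 0, 0.4], 1]
    - [[0.003, 0.086, -0.148], [0, 0, 0.4], 1]
    - [[0.006, 0.104, -0.179], [0, 0, 0.4], 1]
    - [[0.009, 0.122, -0.21], [0, 0, 0.4], 1]
    - [[0.009, 0.138, -0.238], [0, 0, 0.4], 1]
    - [[0.009, 0.15, -0.257], [0, 0, 0.4], 1]
    - [[0.009, 0.1571, -0.2691], [0, 0, 0.4], 1]
    - [[0.009, 0.1571, -0.2691], [0, 0, 0.4], 1]
    - [[0.04, 0.1571, -0.2691], [0, 0, 0.4], 1]
    - [[0.04, 0.1571, -0.2691], [0, 0, 0.4], 1]
    - [[0.04, 0.1571, -0.2691], [0, 0, 0.4], 1]

```text
clock: 21.7
tool_pos: [0.4643, -0.3614, 0.1051]
orientation: [96.4, 89.4, -173.7]
force: [0.0, -0.3, 0.7]
opening: 0.0873
```

```bash
python3 go.py .4677,-.3625,.022,180; python3 wr.py w4 can_26
```

```text
t 21.7 tcp [ 0.4643 -0.3614  0.1051] jaw 179.9 xaxis [-0.01  -0.001 -1.   ] op 0.0873 F [ 0.  -0.3  0.7] j [-19.  18. -18.   0. -55.  18.]
-> [0.0831, -0.0042, -0.001] [-0.1, -0.1, -0.6] rows 2
```

View pics/w4.png

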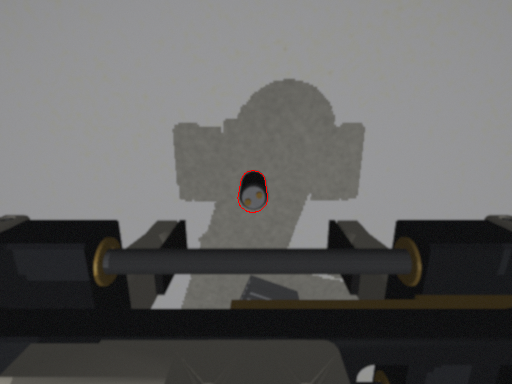

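The outline matches can 26 at (253,191). I'll descend and grip.

Call:
drive_tool:
  plan:
    - [[0.02, -0.004, -0.001], [0, 0, -0.6], 1]
    - [[0.045, -0.004, -0.001], [0, 0, -0.6], 1]
    - [[0.068, -0.004, -0.001], [0, 0, -0.6], 1]
    - [[0.083, -0.004, -0.001], [0, 0, -0.6], 1]
    - [[0.083, -0.004, -0.001], [0, 0, -0.6], 1]
    - [[0.083, -0.004, -0.001], [0, 0, -0.6], 0]
    - [[0.083, -0.004, -0.001], [0, 0, -0.6], 0]
    - [[0.083, -0.004, -0.001], [0, 0, -0.6], 0]
    - [[0.083, -0.004, -0.001], [0, 0, -0.6], 0]
    - [[0.083, -0.004, -0.001], [0, 0, -0.6], 0]
    - [[0.083, -0.004, -0.001], [0, 0, -0.6], 0]
    - [[0.083, -0.004, -0.001], [0, 0, -0.6], 0]
    - [[0.083, -0.004, -0.001], [0, 0, -0.6], 0]
    - [[0.083, -0.004, -0.001], [0, 0, -0.6], 0]
    - [[0.083, -0.004, -0.001], [0, 0, -0.6], 0]
    - [[0.083, -0.004, -0.001], [0, 0, -0.6], 0]
    - [[0.083, -0.004, -0.001], [0, 0, -0.6], 0]
    - [[0.083, -0.004, -0.001], [0, 0, -0.6], 0]

```text
clock: 23.25
tool_pos: [0.4686, -0.3631, 0.0234]
orientation: [-131.3, 89.8, -41.4]
force: [-0.6, 0.0, -0.3]
opening: 0.0249
```

```bash
python3 go.py .48,-.30,.16,180 .5,.15,.16,180 .6591,.2298,.16,180
```

```text
t 23.25 tcp [ 0.4686 -0.3631  0.0234] jaw 179.9 xaxis [ 0.003 -0.002 -1.   ] op 0.0249 F [-0.6  0.  -0.3] j [-19.  23. -23.   0. -44.  19.]
-> [-0.1367, -0.0116, 0.0628] [-0.1, -0.1, 0.1] rows 4
-> [-0.1377, -0.031, 0.5128] [-0.1, -0.1, 0.1] rows 13
-> [-0.1375, -0.19, 0.5928] [-0.1, -0.1, 0.1] rows 16
```

Call:
drive_tool:
  plan:
    - [[-0.02, 0, 0], [0, 0, 0], 0]
    - [[-0.05, 0, 0], [0, 0, 0], 0]
    - [[-0.085, 0, 0], [0, 0, 0], 0]
    - [[-0.115, -0.006, 0.02], [0, 0, 0], 0]
    - [[-0.137, -0.016, 0.05], [0, 0, 0], 0]
    - [[-0.1375, -0.028, 0.087], [0, 0, 0], 0]
    - [[-0.1375, -0.04, 0.125], [0, 0, 0], 0]
    - [[-0.1375, -0.052, 0.163], [0, 0, 0], 0]
    - [[-0.1375, -0.064, 0.201], [0, 0, 0], 0]
    - [[-0.1375, -0.077, 0.239], [0, 0, 0], 0]
    - [[-0.1375, -0.089, 0.277], [0, 0, 0], 0]
    - [[-0.1375, -0.101, 0.315], [0, 0, 0], 0]
    - [[-0.1375, -0.113, 0.353], [0, 0, 0], 0]
    - [[-0.1375, -0.125, 0.391], [0, 0, 0], 0]
    - [[-0.1375, -0.138, 0.429], [0, 0, 0], 0]
    - [[-0.1375, -0.15, 0.467], [0, 0, 0], 0]
    - [[-0.1375, -0.162, 0.505], [0, 0, 0], 0]
    - [[-0.1375, -0.174, 0.543], [0, 0, 0], 0]
    - [[-0.1375, -0.184, 0.575], [0, 0, 0], 0]
    - [[-0.1375, -0.19, 0.5928], [0, 0, 0], 0]

```text
clock: 24.92
tool_pos: [0.6596, 0.2334, 0.1592]
orientation: [-134.0, 89.8, -43.9]
force: [-0.0, 0.0, -0.3]
opening: 0.0249
```

Call:
drive_tool:
  plan:
    - [[0, 0, 0], [0, 0, 0], 0]
    - [[0, 0, 0], [0, 0, 0], 0]

```text
clock: 25.08
tool_pos: [0.6593, 0.2348, 0.158]
orientation: [-159.2, 89.8, -69.0]
force: [0.2, 0.4, -1.0]
opening: 0.0247
```

```bash
python3 go.py .6591,.2298,.031,180
```

```text
t 25.08 tcp [0.6593 0.2348 0.158 ] jaw -179.9 xaxis [ 0.001 -0.003 -1.   ] op 0.0247 F [ 0.2  0.4 -1. ] j [ 36.  25.   0.   0. -66. -36.]
-> [0.127, 0.0003, -0.0046] [0.1, -0.2, 0.1] rows 4
```

Call:
drive_tool:
  plan:
    - [[0.02, 0, -0.0046], [0, 0, 0], 0]
    - [[0.045, 0, -0.0046], [0, 0, 0], 0]
    - [[0.07, 0, -0.0046], [0, 0, 0], 0]
    - [[0.09, 0, -0.0046], [0, 0, 0], 0]
    - [[0.1, 0, -0.0046], [0, 0, 0], 0]
    - [[0.1, 0, -0.0046], [0, 0, 0], 0]
    - [[0.1, 0, -0.0046], [0, 0, 0], 0]
    - [[0.108, 0, -0.0046], [0, 0, 0], 0]
    - [[0.116, 0, -0.0046], [0, 0, 0], 0]
    - [[0.122, 0, -0.0046], [0, 0, 0], 0]
    - [[0.126, 0, -0.0046], [0, 0, 0], 0]
    - [[0.127, 0, -0.0046], [0, 0, 0], 0]
    - [[0.127, 0, -0.0046], [0, 0, 0], 0]

```text
clock: 26.17
tool_pos: [0.6592, 0.2297, 0.0306]
orientation: [-171.1, 89.8, -81.0]
force: [-0.6, 0.2, -0.7]
opening: 0.0246
```

```bash
python3 go.py .6591,.2298,.027,180;python3 - <<'E'
from h import *
a=ctrl.snapshot("scene")[150:310,250:450];b=ctrl.snapshot("side")[80:240,200:400]
cv2.imwrite("pics/p7.png",np.hstack([cv2.resize(x,(400,320)) for x in(a,b)]))
E
```

```text
t 26.17 tcp [0.6592 0.2297 0.0306] jaw -179.9 xaxis [ 0.001 -0.003 -1.   ] op 0.0246 F [-0.6  0.2 -0.7] j [ 35.  31.  -8.   0. -52. -35.]
-> [0.0036, 0.0001, 0.0001] [0.1, -0.2, 0.0] rows 1
```

View pics/p7.png

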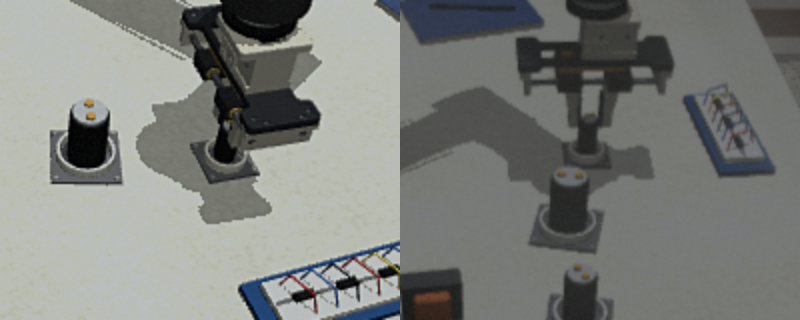

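Can 26 is inside its cup. Its seated TCP height is about 0.0274. I'll seat it and release it.

Call:
drive_tool:
  plan:
    - [[0.001, 0, 0], [0, 0, 0], 0]
    - [[0.002, 0, 0], [0, 0, 0], 0]
    - [[0.003, 0, 0], [0, 0, 0], 0]
    - [[0.0035, 0, 0], [0, 0, 0], 0]
    - [[0.0035, 0, 0], [0, 0, 0], 0]

```text
clock: 26.68
tool_pos: [0.6595, 0.2299, 0.0275]
orientation: [-159.3, 89.8, -69.1]
force: [-0.7, 0.4, 0.3]
opening: 0.025
```

Call:
drive_tool:
  plan:
    - [[0, 0, 0], [0, 0, 0], 0.4]
    - [[0, 0, 0], [0, 0, 0], 0.7]
    - [[0, 0, 0], [0, 0, 0], 1]
    - [[0, 0, 0], [0, 0, 0], 1]
    - [[0, 0, 0], [0, 0, 0], 1]
    - [[0, 0, 0], [0, 0, 0], 1]
    - [[0, 0, 0], [0, 0, 0], 1]
    - [[-0.01, 0, 0], [0, 0, 0], 1]
    - [[-0.035, 0, 0], [0, 0, 0], 1]
    - [[-0.07, 0, 0], [0, 0, 0], 1]
    - [[-0.11, 0, 0], [0, 0, 0], 1]
    - [[-0.15, 0.02, 0.03], [0, 0, 0], 1]
    - [[-0.15, 0.05, 0.06], [0, 0, 0], 1]
    - [[-0.15, 0.09, 0.09], [0, 0, 0], 1]
    - [[-0.15, 0.12, 0.12], [0, 0, 0], 1]
    - [[-0.15, 0.14, 0.14], [0, 0, 0], 1]
    - [[-0.15, 0.15, 0.15], [0, 0, 0], 1]
    - [[-0.15, 0.15, 0.15], [0, 0, 0], 1]
    - [[-0.15, 0.15, 0.15], [0, 0, 0], 1]

```text
clock: 28.27
tool_pos: [0.5081, 0.3811, 0.1781]
orientation: [-135.4, 89.8, -45.1]
force: [-0.2, 0.1, -0.0]
opening: 0.0878
```

```bash
cat > last.py <<'E'
import fit,json
from fit import *
r=json.load(open("res.json"))
old=fit.hullpts
fit.hullpts=lambda n,xy,yaw=0: old(n,xy,yaw)+([0,0,.004] if n[:3]=="can" else 0)
ims=[]
for c in("scene","side"):
    im=ctrl.snapshot(c);K=ctrl.get_calibration(c)
    for s in(56,46,36,26):
        n=f"can_{s}";g=r[f"cup_{s}"][:2];e=proj(K,np.array(g+[.004+DIM[s]/2]))
        ok=[d for d in ctrl.cut_out(c,n+"_center") if np.hypot(*(np.array(d["pixel"])-e))<15]
        if not ok: print(c,n,"not found");continue
        q=minimize(lambda p:-iou(K,ok[0]["pixels"],n,[*p,0]),g,method="Nelder-Mead",options=dict(initial_simplex=[g,[g[0]+.01,g[1]],[g[0],g[1]+.01]]))
        print(c,n,"offset mm",np.round((q.x-g)*1000,1),"iou",round(-q.fun,3))
    ims.append(im)
cv2.imwrite("pics/end.png",np.hstack([cv2.resize(ims[0][140:340,80:440],(400,222)),cv2.resize(ims[1][80:360,150:500],(400,320))[:222]]))
cv2.imwrite("pics/end.png",np.hstack([cv2.resize(ims[0][120:320,90:420],(400,300)),cv2.resize(ims[1][90:360,160:450],(400,300))]))
E
python3 last.py; python3 go.py
```

```text
scene can_56 offset mm [1.8 1.3] iou 0.957
scene can_46 offset mm [-1.6  2.1] iou 0.888
scene can_36 offset mm [-1.2  0.1] iou 0.86
scene can_26 offset mm [-4.3  3.3] iou 0.801
side can_56 offset mm [-0.1  1.2] iou 0.921
side can_46 offset mm [0.3 2.5] iou 0.894
side can_36 offset mm [-2.1 -1.9] iou 0.897
side can_26 offset mm [1.3 4.1] iou 0.828
t 28.77 tcp [0.5093 0.3795 0.1768] jaw -179.9 xaxis [ 0.001 -0.003 -1.   ] op 0.0873 F [ 0.3  0.5 -0.1] j [ 54.  18.  -7.   0. -65. -54.]
```

View pics/end.png

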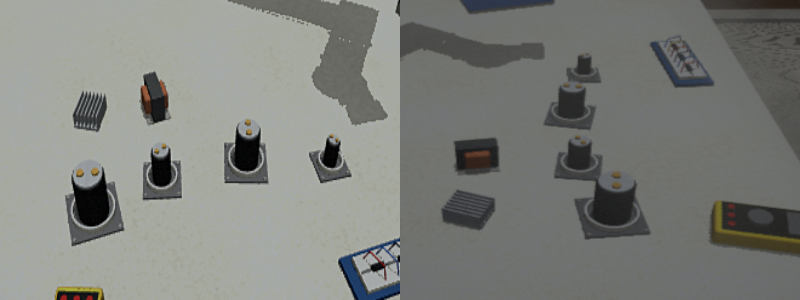

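All four cans stand upright in their cups. The fitted offsets from the cup centres are at most about 5.5 mm, and the arm is clear, so I'll hand in.

```bash
python3 -c "
from plant import ctrl
print(ctrl.close_job())"
```

```text
the job is handed in; nothing more can be done
None
```

All four cans are in their matching cups. I placed them in order (56, 46, 36, 26 mm), letting go of each before taking the next. The job was handed in at about 29 s of the 96 s; the hand-in gave no verdict.

- **Placement:** the last pictures show every can upright. The outline fits put them about 2 mm (56), 3 mm (46 and 36) and 4–5.5 mm (26) from their cup centres, against the 11 mm limit.
- **Disagreement:** the scene and side cameras differ by up to about 6 mm on the 26 mm can, and that can's outline fit is the loosest (overlap 0.80–0.83).
- **Bystanders:** the transformer and heat sink look unmoved in the pictures. I did not measure their positions again at the end.
- **Arm:** it ended open and well clear of everything. The tool force read under 7 N at every check, within the limits.

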